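# Line up glass colour standards by shade beside the photometers

## Task

Prepare the photometer check: stand the four violet glass colour standards on the rail, one upright in the middle of each round pad, in order of shade from the palest beside the white reference tile to the darkest beside the black one. They are glass, so set each down gently instead of dropping it, and do not knock over or push aside the small amber bottle that stands among them.

Things in the scene. Friction and masses are not known exactly. Their poses are not given: they have to be found in the camera images.
- standard1: Loose colour standard, the palest: almost white, very pale lilac. A solid glass cylinder, 30 mm diameter, standing on a round aluminium foot, 36 mm diameter and 10 mm high; 54 mm high in all, so the bare glass runs from 10 to 54 mm above the underside; about 110 g. Upright on the bench at the start. Origin: centre of underside; z up.
- standard2: Loose colour standard, the second palest: light violet. A solid glass cylinder, 30 mm diameter, standing on a round aluminium foot, 36 mm diameter and 10 mm high; 54 mm high in all, so the bare glass runs from 10 to 54 mm above the underside; about 110 g. Upright on the bench at the start. Origin: centre of underside; z up.
- standard3: Loose colour standard, the second darkest: strong mid violet. A solid glass cylinder, 30 mm diameter, standing on a round aluminium foot, 36 mm diameter and 10 mm high; 54 mm high in all, so the bare glass runs from 10 to 54 mm above the underside; about 110 g. Upright on the bench at the start. Origin: centre of underside; z up.
- standard4: Loose colour standard, the darkest: very dark, blackish violet. A solid glass cylinder, 30 mm diameter, standing on a round aluminium foot, 36 mm diameter and 10 mm high; 54 mm high in all, so the bare glass runs from 10 to 54 mm above the underside; about 110 g. Upright on the bench at the start. Origin: centre of underside; z up.
- pad1: Fixed round pad, 52 mm diameter, black with yellow rim and centre dot; number 1 of four from the -y end of the rail (an aluminium bar 420 x 70 x 12 mm). Origin: centre of its underside; its top, where a standard stands, is 4 mm above that and 16 mm above the bench. The pads form a straight row along their own y axis, 65 to 85 mm apart.
- pad2: Fixed round pad, 52 mm diameter, black with yellow rim and centre dot; number 2 of four from the -y end of the rail (an aluminium bar 420 x 70 x 12 mm). Origin: centre of its underside; its top, where a standard stands, is 4 mm above that and 16 mm above the bench. The pads form a straight row along their own y axis, 65 to 85 mm apart.
- pad3: Fixed round pad, 52 mm diameter, black with yellow rim and centre dot; number 3 of four from the -y end of the rail (an aluminium bar 420 x 70 x 12 mm). Origin: centre of its underside; its top, where a standard stands, is 4 mm above that and 16 mm above the bench. The pads form a straight row along their own y axis, 65 to 85 mm apart.
- pad4: Fixed round pad, 52 mm diameter, black with yellow rim and centre dot; number 4 of four from the -y end of the rail (an aluminium bar 420 x 70 x 12 mm). Origin: centre of its underside; its top, where a standard stands, is 4 mm above that and 16 mm above the bench. The pads form a straight row along their own y axis, 65 to 85 mm apart.
- tile_white: Fixed white reference tile, 40 mm square on a grey 46 mm base, 10 mm high, on the rail beyond its first or its last pad, about 70 mm from that pad's centre: it marks the pale end, at either end of the rail from start to start. A black tile of the same kind marks the other end. Origin: centre of its underside.
- amber_bottle: Small closed amber glass bottle with a white cap, 28 mm diameter, 58 mm high, about 60 g, loose, standing upright among the standards. Not to be moved. Origin: centre of its underside; z up.
Not all that is in view belongs to the job. Leave any turquoise look-alike of the standard3 alone. What is shaped like the standard1 but green or yellow is not meant.

How it is judged (in metres and radians):
At the end, for the whole second after the job is handed in: Each standard stands upright (within 0.1 rad) and at rest on its own pad, its centre within 13 mm of the pad's centre: the palest on the pad next to the white tile, then light violet, then mid violet, the darkest on the pad next to the black tile (angle between each of standard1, standard2, standard3, standard4's own z axis and vertical below 0.1 rad and linear speed of each of standard1, standard2, standard3, standard4 below 0.02 m/s and angular speed of each of standard1, standard2, standard3, standard4 below 0.2 rad/s and ((horizontal distance between tile_white and pad1 below 0.11 m and horizontal distance between standard1 and pad1 below 0.013 m and z of standard1 in the frame of pad1 between 0.001 and 0.008 m and horizontal distance between standard2 and pad2 below 0.013 m and z of standard2 in the frame of pad2 between 0.001 and 0.008 m and horizontal distance between standard3 and pad3 below 0.013 m and z of standard3 in the frame of pad3 between 0.001 and 0.008 m and horizontal distance between standard4 and pad4 below 0.013 m and z of standard4 in the frame of pad4 between 0.001 and 0.008 m) or (horizontal distance between tile_white and pad4 below 0.11 m and horizontal distance between standard1 and pad4 below 0.013 m and z of standard1 in the frame of pad4 between 0.001 and 0.008 m and horizontal distance between standard2 and pad3 below 0.013 m and z of standard2 in the frame of pad3 between 0.001 and 0.008 m and horizontal distance between standard3 and pad2 below 0.013 m and z of standard3 in the frame of pad2 between 0.001 and 0.008 m and horizontal distance between standard4 and pad1 below 0.013 m and z of standard4 in the frame of pad1 between 0.001 and 0.008 m))); the robot touches nothing.
It fails at once if the amber bottle is tipped by more than 0.4 rad or shifted by more than 25 mm (angle between amber_bottle's own z axis and vertical above 0.4 rad or distance of amber_bottle from where it was at the start of the episode above 0.025 m).
It fails at once if a glass standard is dropped: it moves at over 0.6 m/s while no finger touches it ((linear speed of standard1 above 0.6 m/s and contact force between the fingers and standard1 below 0.1 N) or (linear speed of standard2 above 0.6 m/s and contact force between the fingers and standard2 below 0.1 N) or (linear speed of standard3 above 0.6 m/s and contact force between the fingers and standard3 below 0.1 N) or (linear speed of standard4 above 0.6 m/s and contact force between the fingers and standard4 below 0.1 N)).
It also fails if it takes over 93 s, if anything falls off the work surface, if the arm or the gripper's body presses on something with over 40 N, if the wrist force passes 120 N, or if a joint passes its speed limit or range.

## Robot

A 6-joint arm with a two-finger parallel gripper is mounted at the origin on the work surface. World frame = base frame: x ahead of the robot, y to its left, z up, the work surface at z = 0. Lengths are in mm, angles in rad, forces in N, time in s.
With the tool pointing down it reaches from about 350 to 975 mm from the base axis. Payload 7.1 kg.
Tool frame: the origin (TCP) lies midway between the tips of the shut fingers; the grasp point (between the pads) lies 19 mm behind it; z points along the fingers, y is the line along which they close (so a half turn about z gives the same grasp; the last joint's range is limited). The gripper opens to 88 mm and grips with 3 to 60 N. Pads are 20 mm wide; open, the fingers measure 115 mm over their backs; the gripper's body (75 mm by 178 mm) begins 61 mm behind the grasp point.
Start: joints at [1.148, 0.423, 1.63, -0, 1.089, -0.019], TCP at [245.54, 574.73, 222.675] pointing down, gripper open.
Joint ranges: [-3, 3], [-0.9, 2.11], [0.09, 2.58], [-1.31, 4.45], [0.11, 2.69], [-2.54, 2.54]. Speed limits (rad/s): [2.39, 2.39, 3.01, 3.14, 3.14, 3.14].

## Interface

Orientations are given as a rotation vector (axis times angle).
In Python, from workcell import ctrl gives the robot as it stands.
- The arm moves only by the shell command python3 -m inch 'ROWS' [OPENING]. ROWS is JSON, a list of rows, each an object with "xyz": the shift along the tool's x, y, z in mm, a list of three; "rot": the turn, a rotation vector about the tool's x, y, z in rad, a list of three. In form: [{"xyz": [dx, dy, dz], "rot": [ax, ay, az]}, ...]. A call has 1 to 12 rows; each row is the pose to reach, as a shift and turn from the pose commanded when the call began, along the tool's axes at that moment; what a row does not reach only later rows make up. A row lasts 1/12 s, in which the tool goes at most 41.7 mm and 7.16 degrees, less where a joint would pass 70% of its speed; a pose out of reach is approached as far as the arm can. A call with a gripper value outside its range is refused whole. OPENING is the closure in counts, from 0 (fully open) to 255 (shut), set as the call begins (- or left out, the last holds). The fingers move at their own pace and stop on an object; the grip force is fixed at half the most. Time passes only in rows, so rows that repeat a pose let the fingers close. It gives the time, the measured TCP pose, the force, the opening and the grip force at its end, in the units of the state.
- ctrl.get_obs(): the state, without advancing time (a new reading comes with each control period).
- ctrl.get_image(name): name is "scene" or "top"; returns the picture (400x640x3 uint8, red, green, blue); there is no depth.
- ctrl.camera_model(name): a dict with "fx", "fy", "cx", "cy" (pixels), "position" and "attitude" of the camera in the world. Camera axes: x right, y up, looking along -z (the intrinsics and any distortion apply to the point x, -y, -z); pixel columns grow to the right and rows downward; lengths in mm; the calibration is good to about 2 mm. A picture is of the moment at which its call begins. camera_model takes no time and is no camera call.
- ctrl.close_job(): hands the job in; it is judged then, once.
The state is a dict: "t": time; "qpos": joint angles; "qvel": joint speeds; "joint_torque": joint torques, N m; "ee_pos": TCP position; "orientation": TCP orientation; "ft_force": force on the tool from outside, world axes, zero at the start; "moment": the same for the moment, N m; "width": finger opening in mm; "grasp_force": force on a finger pad.
Only numpy, scipy, OpenCV 4.12 (cv2) and the standard library are available. Lean on these libraries where they do the work, as an engineer would, in place of code of your own. Each camera call takes 0.05 s, during which the arm holds its last target. There are 200 camera calls.

## Working session

There is one attempt and no reset: what is moved stays moved. The work goes in short steps, Python scripts to look and compute and a shell command to move; the robot and the scene stay as the last step left them, time stands still between calls to the robot, and variables do not carry over. Pictures are saved under pics/ and viewed, at most 14 in all, crops included, and the job is handed in when it is done.

```bash
mkdir -p pics; ls
python3 - <<'E'
from workcell import ctrl
import cv2
for n in("scene","top"):
    m=ctrl.camera_model(n);print(n,m)
    cv2.imwrite(f"pics/{n}0.png",ctrl.get_image(n)[:,:,::-1])
print(ctrl.get_obs())
E
```

```text
pics
scene {'fx': 480.48311301429715, 'fy': 480.48311301429715, 'cx': 314.7217967192752, 'cy': 199.35926964732914, 'position': array([1115.17593038, -320.01858871,  765.40905406]), 'attitude': array([0.67467737, 0.39838142, 1.00935557])}
top {'fx': 383.0356372511539, 'fy': 383.0356372511539, 'cx': 320.41158151060966, 'cy': 198.2318878620832, 'position': array([374.66236736,  18.66982093, 772.66801   ]), 'attitude': array([ 0.13395783, -0.15619077, -1.54149607])}
{'t': 0.1, 'qpos': array([ 1.14804160e+00,  4.23792962e-01,  1.63057539e+00, -6.39800391e-06,
        1.08858359e+00, -1.90239541e-02]), 'qvel': array([ 0.00030153, -0.00098114, -0.00152973, -0.00294671,  0.00128644,
        0.0018522 ]), 'joint_torque': array([-1.25850795e-03, -5.45612741e+01, -2.74324411e+01,  6.44805143e-02,
        1.87854673e-02, -4.81135737e-05]), 'ee_pos': array([245.32676917, 574.31585476, 221.97660402]), 'orientation': array([-6.29817180e-01, -3.07751425e+00,  2.08504710e-03]), 'ft_force': array([-0.68424191,  0.03071773, -0.60448388]), 'moment': array([-0.01342878,  0.03862232,  0.00120155]), 'grasp_force': 0.0, 'width': 88.13230209181727}
```

View pics/top0.png

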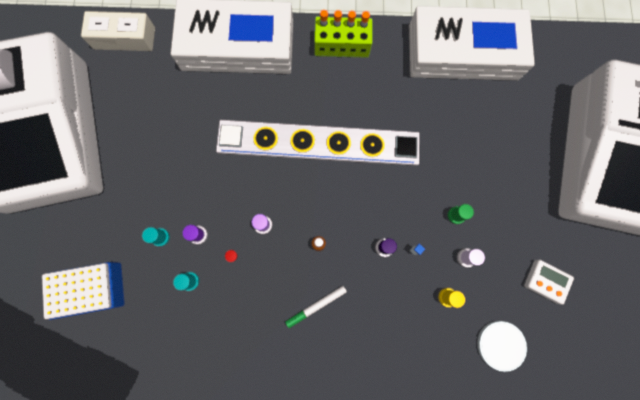

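View pics/scene0.png

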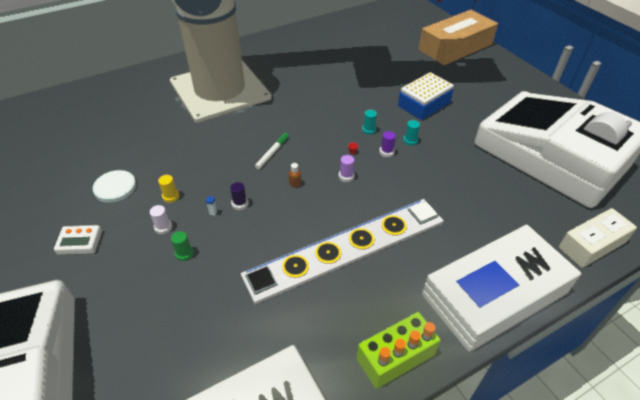

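The top view shows four violet-family standards: mid violet (194,234), light violet (262,223), dark (387,246) and pale (473,257). The bottle is at (318,243). The white tile is at the left end of the rail (230,135), which should be the +y end. The teal (155,236 and 186,281), green (460,213) and yellow (452,298) cylinders are look-alikes that don't belong. I'll confirm with an enlarged crop and measure.

```bash
cat > h.py <<'E'
import numpy as np, cv2
from scipy.spatial.transform import Rotation as R
from workcell import ctrl
def proj(n,P):
    m=ctrl.camera_model(n); p=(np.atleast_2d(P)-m["position"])@R.from_rotvec(m["attitude"]).as_matrix()
    return np.c_[m["cx"]+m["fx"]*p[:,0]/-p[:,2], m["cy"]+m["fy"]*p[:,1]/p[:,2]]
def ray(n,uv,z):
    m=ctrl.camera_model(n); d=R.from_rotvec(m["attitude"]).apply([(uv[0]-m["cx"])/m["fx"],-(uv[1]-m["cy"])/m["fy"],-1])
    return m["position"]+d*(z-m["position"][2])/d[2]
a=np.linspace(0,2*np.pi,24,endpoint=False)
def circ(r,z): return np.c_[r*np.cos(a),r*np.sin(a),0*a+z]
def model(parts): return np.vstack([circ(r,z) for r,z in parts])
STD=[(18,0),(18,10),(15,10),(15,54)]
def hull_c(n,xy,parts):
    h=cv2.convexHull(proj(n,model(parts)+[xy[0],xy[1],0]).astype(np.float32)); M=cv2.moments(h)
    return np.array([M["m10"]/M["m00"],M["m01"]/M["m00"]])
def mask(n,img,seed,rad,th):
    im=img.astype(float); bg=np.median(im[180:320,130:500].reshape(-1,3),0) if n=="top" else np.median(im[int(seed[1])-rad:int(seed[1])+rad,int(seed[0])-rad:int(seed[0])+rad].reshape(-1,3),0)
    d=(np.abs(im-bg).max(2)>th).astype(np.uint8)
    k,l=cv2.connectedComponents(d); 
    v,u=np.mgrid[:400,:640]; near=np.hypot(u-seed[0],v-seed[1])<rad
    ids=np.bincount(l[near&(l>0)]); 
    return (l==ids.argmax())&near
def fit(n,img,seed,parts,z=25,rad=24,th=22):
    mk=mask(n,img,seed,rad,th); v,u=np.nonzero(mk)
    h=cv2.convexHull(np.c_[u,v].astype(np.float32)); M=cv2.moments(h); c=np.array([M["m10"],M["m01"]])/M["m00"]
    x=ray(n,c,z)[:2]
    for _ in range(5): x=x+ray(n,c,z)[:2]-ray(n,hull_c(n,x,parts),z)[:2]
    ha=cv2.contourArea(cv2.convexHull(proj(n,model(parts)+[x[0],x[1],0]).astype(np.float32)))
    return x,M["m00"],ha
E
python3 - <<'E'
from h import *
ims={n:cv2.cvtColor(cv2.imread(f"pics/{n}0.png"),cv2.COLOR_BGR2RGB) for n in("top","scene")}
S={"s1":((473,257),(161,219)),"s2":((262,223),(347,168)),"s3":((195,234),(388,144)),"s4":((387,246),(239,196)),"bot":((318,243),(295,176)),
"vial":((419,249),(211,206)),"yel":((452,298),(168,188)),"grn":((461,213),(181,245)),"teal1":((155,236),(412,132)),"teal2":((186,281),(370,121)),"red":((231,256),(353,148))}
for k,(t,s) in S.items():
    P=[(14,0),(14,40),(9,45),(9,58)] if k=="bot" else [(8,0),(8,30)] if k=="vial" else [(8,0),(8,10)] if k=="red" else STD
    o=[]
    for n,sd in(("top",t),("scene",s)):
        x,A,B=fit(n,ims[n],sd,P,rad=18 if k in("vial","red","bot") else 22); o+=[x.round(1),int(A),int(B)]
    print(k,*o)
# pads: yellow centroid
for n,c in(("top",[(265,138),(302,140),(338,142),(372,145),(230,135),(406,146)]),("scene",[(394,225),(361,238),(328,252),(295,266),(425,212),(261,278)])):
    hsv=cv2.cvtColor(ims[n],cv2.COLOR_RGB2HSV); y=((hsv[...,0]>18)&(hsv[...,0]<38)&(hsv[...,1]>100)&(hsv[...,2]>90))
    for p in c[:4]:
        v,u=np.nonzero(y[p[1]-17:p[1]+18,p[0]-18:p[0]+19]); e=cv2.fitEllipse(cv2.convexHull(np.c_[u,v].astype(np.float32)))
        print(n,"pad",ray(n,np.array(e[0])+[p[0]-18,p[1]-17],16).round(1),np.round(e[1],1))
    for p in c[4:]: print(n,"tile",ray(n,p,22).round(1))
big=lambda a,f:cv2.resize(a,None,fx=f,fy=f,interpolation=cv2.INTER_CUBIC)
t=big(ims["top"][200:310,130:500],2.1);s=big(ims["scene"][100:265,140:430],2.1)
c=np.zeros((t.shape[0]+s.shape[0],800,3),np.uint8);c[:t.shape[0],:t.shape[1]]=t;c[t.shape[0]:,:s.shape[1]]=s
cv2.imwrite("pics/crop.png",c[:,:,::-1])
E
```

```text
s1 [ 406.5 -281.8] 509 423 [ 406.5 -287. ] 466 478
s2 [462.4 124.7] 351 310 [455.7 131.4] 508 376
s3 [438.9 252.4] 402 384 [440.8 249.9] 345 355
s4 [ 422.7 -116.3] 369 319 [ 426.  -123.3] 395 423
bot [426.2  14.7] 192 180 [431.   10.9] 295 291
vial [ 419.8 -185.1] 105 85 [ 412. -181.] 145 109
yel [ 329.5 -241. ] 521 422 [ 333.  -243.9] 508 430
grn [ 492.1 -264.8] 446 400 [ 497.2 -267.8] 554 508
teal1 [432.3 327.6] 424 435 [437.1 325. ] 359 345
teal2 [348.3 261.6] 416 413 [353.6 260.1] 349 326
red [399.  184.3] 133 60 [409.8 167.2] 295 45
top pad [640.5 126.5  16. ] [23.1 24.4]
top pad [637.8  50.2  16. ] [23.2 24.3]
top pad [635.  -24.6  16. ] [23.1 24.2]
top pad [632.5 -94.5  16. ] [23.1 24.2]
top tile [642.6 197.9  22. ]
top tile [ 629.3 -163.7   22. ]
scene pad [646.  123.4  16. ] [19.3 25. ]
scene pad [643.2  47.   16. ] [20.5 25.5]
scene pad [640.3 -28.   16. ] [21.3 26.1]
scene pad [637.6 -97.6  16. ] [22.6 26.3]
scene tile [653.4 196.1  22. ]
scene tile [ 635.1 -166.6   22. ]
```

View pics/crop.png

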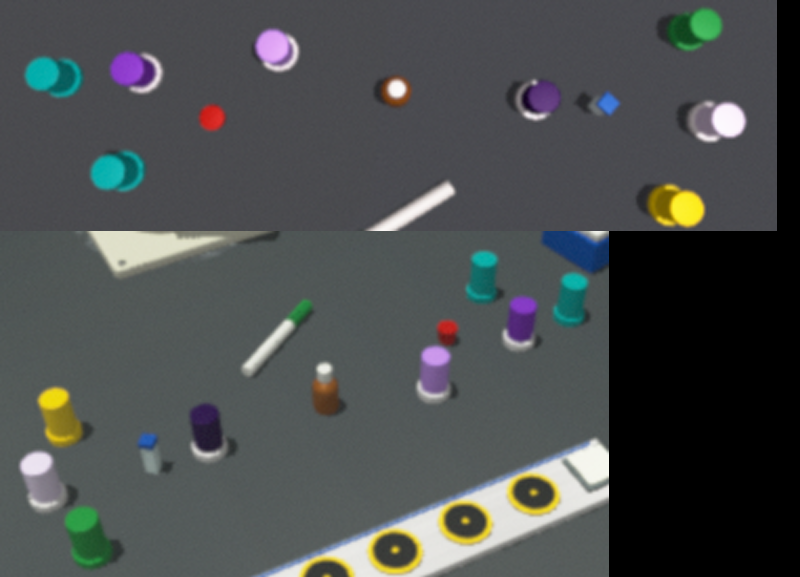

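The crop confirms the identities. The look-alikes are the teal cylinders, green (460,213), yellow (452,298), the blue-capped vial (419,249) and the red dot (231,256). The standards are the four violet-tone glasses on aluminium feet: s1 pale (477,257), s2 light (260,222), s3 mid (191,233), s4 dark (388,246). The white tile is at +y, so s1 goes to pad4 and s4 to pad1. I'll hover over s3 and turn the tool so it closes along world x.

```bash
python3 -m inch '[{"xyz":[-26,-18,7],"rot":[0,0,0.1]},{"xyz":[-51,-37,14],"rot":[0,0,0.2]},{"xyz":[-77,-55,21],"rot":[0,0,0.3]},{"xyz":[-102,-74,28],"rot":[0,0,0.4]},{"xyz":[-128,-92,35],"rot":[0,0,0.5]},{"xyz":[-153,-111,42],"rot":[0,0,0.6]},{"xyz":[-179,-129,49],"rot":[0,0,0.7]},{"xyz":[-204,-148,56],"rot":[0,0,0.8]},{"xyz":[-230,-166,63],"rot":[0,0,0.9]},{"xyz":[-255,-185,70],"rot":[0,0,1.0]},{"xyz":[-281,-203,77],"rot":[0,0,1.1]},{"xyz":[-306,-222,82],"rot":[0,0,1.168]}]' 70
python3 - <<'E'
from h import *
T={"s1":(476.7,257.1,158.1,210.5),"s2":(260,222.4,347.6,160),"s3":(191,233.3,388.6,135.2),"s4":(388.1,246.2,237.6,187.1)}
for k,p in T.items(): print(k,ray("top",p[:2],54).round(1),ray("scene",p[2:],54).round(1))
cv2.imwrite("pics/s1.png",ctrl.get_image("scene")[0:260,200:560,::-1].repeat(2,0).repeat(2,1))
o=ctrl.get_obs();print(o["ee_pos"],o["orientation"],o["width"],o["t"]); 
t=o["ee_pos"]; print(proj("scene",[t,t+[30,0,0],t-[30,0,0]]))
E
```

```text
t: 1.1
ee_pos: [440.0, 248.8, 140.0]
orientation: [-2.228, -2.215, 0.001]
ft_force: [0.4, -0.3, -0.3]
width: 63.4
grasp_force: 0.0
s1 [ 405.3 -284.5   54. ] [ 412.1 -284.5   54. ]
s2 [460.3 122.6  54. ] [469.8 120.8  54. ]
s3 [436.7 250.   54. ] [444.2 247.8  54. ]
s4 [ 421.6 -118.7   54. ] [ 429.  -121.7   54. ]
[441.52163201 245.16562367 139.27304864] [ 2.23221072  2.20920985 -0.00361635] 63.824113366629895 1.15
[[391.23530029 104.42213416]
 [399.39068613 111.73272515]
 [383.35355298  97.35683621]]
```

View pics/s1.png

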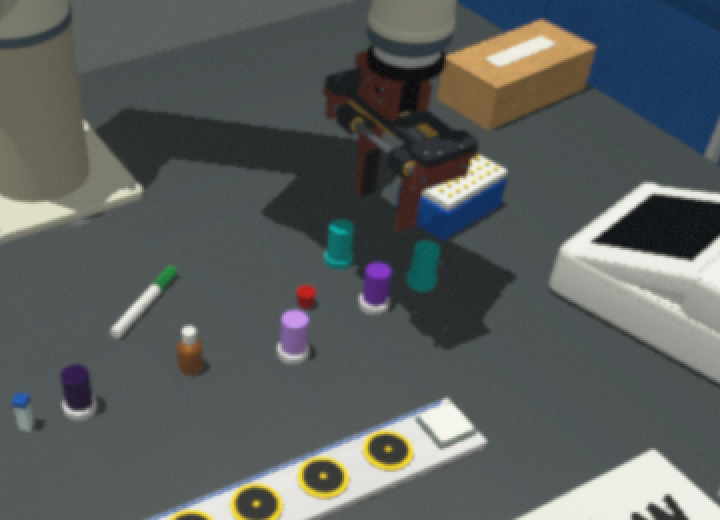

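The scene shows the gripper over s3, with its fingers spanning x and clear of both teal look-alikes. The fingertip midpoint is at about (393,105), against a predicted (391,104), so the calibration is fine. Descending.

```bash
python3 -m inch '[{"xyz":[2,-1,20]},{"xyz":[4,-1,45]},{"xyz":[4,-1,70]},{"xyz":[4,-1,90]},{"xyz":[4,-1,108]},{"xyz":[4,-1,118]},{"xyz":[4,-1,122]},{"xyz":[4,-1,122]},{"xyz":[4,-1,122]}]'
python3 -m inch '[{"xyz":[0,0,0]},{"xyz":[0,0,0]},{"xyz":[0,0,0]},{"xyz":[0,0,0]},{"xyz":[0,0,0]},{"xyz":[0,0,0]}]' 255
```

```text
$[0]: bad value
$[0]: bad value
```

```bash
python3 -m inch '[{"xyz":[2,-1,20],"rot":[0,0,0]},{"xyz":[4,-1,45],"rot":[0,0,0]},{"xyz":[4,-1,70],"rot":[0,0,0]},{"xyz":[4,-1,90],"rot":[0,0,0]},{"xyz":[4,-1,108],"rot":[0,0,0]},{"xyz":[4,-1,118],"rot":[0,0,0]},{"xyz":[4,-1,122],"rot":[0,0,0]},{"xyz":[4,-1,122],"rot":[0,0,0]},{"xyz":[4,-1,122],"rot":[0,0,0]}]'
python3 -m inch '[{"xyz":[0,0,0],"rot":[0,0,0]},{"xyz":[0,0,0],"rot":[0,0,0]},{"xyz":[0,0,0],"rot":[0,0,0]},{"xyz":[0,0,0],"rot":[0,0,0]},{"xyz":[0,0,0],"rot":[0,0,0]},{"xyz":[0,0,0],"rot":[0,0,0]}]' 255
```

```text
t: 1.9
ee_pos: [439.0, 254.6, 19.1]
orientation: [2.222, 2.221, 0.001]
ft_force: [0.3, 0.3, 0.3]
width: 64.0
grasp_force: 0.0
t: 2.4
ee_pos: [439.0, 254.5, 19.0]
orientation: [2.222, 2.22, 0.001]
ft_force: [0.8, -0.1, 3.5]
width: 29.6
grasp_force: 30.0
```

```bash
python3 -m inch '[{"xyz":[0,0,-8],"rot":[0,0,0]},{"xyz":[0,0,-25],"rot":[0,0,0]},{"xyz":[0,0,-45],"rot":[0,0,0]},{"xyz":[-10,7,-60],"rot":[0,0,0]},{"xyz":[-30,22,-65],"rot":[0,0,0]},{"xyz":[-60,43,-65],"rot":[0,0,0]},{"xyz":[-90,65,-65],"rot":[0,0,0]},{"xyz":[-120,87,-65],"rot":[0,0,0]},{"xyz":[-150,108,-65],"rot":[0,0,0]},{"xyz":[-180,130,-65],"rot":[0,0,0]},{"xyz":[-210,151,-65],"rot":[0,0,0]},{"xyz":[-235,170,-65],"rot":[0,0,0]}]'
python3 -m inch '[{"xyz":[-20,13,0],"rot":[0,0,0]},{"xyz":[-32,23,0],"rot":[0,0,0]},{"xyz":[-40,28,0],"rot":[0,0,0]},{"xyz":[-40,28,0],"rot":[0,0,0]},{"xyz":[-40,28,0],"rot":[0,0,0]},{"xyz":[-40,28,0],"rot":[0,0,0]}]'
python3 - <<'E'
from h import *
for n in("top","scene"):
    im=ctrl.get_image(n)[:,:,::-1]; cv2.imwrite(f"pics/{n}2.png",im)
a=cv2.imread("pics/top2.png")[100:260,200:420];b=cv2.imread("pics/scene2.png")[120:310,240:460]
f=lambda x:cv2.resize(x,None,fx=1.8*2/1.0 if 0 else 1.8,fy=1.8,interpolation=cv2.INTER_CUBIC)
c=np.zeros((342,800,3),np.uint8);A=f(a);B=f(b);c[:A.shape[0],:396]=A;c[:B.shape[0],400:796]=B
cv2.imwrite("pics/v2.png",c)
E
```

```text
t: 3.4
ee_pos: [609.3, 16.9, 84.1]
orientation: [2.223, 2.219, -0.0]
ft_force: [0.2, -0.4, -0.5]
width: 29.6
grasp_force: 30.0
t: 3.9
ee_pos: [635.4, -19.7, 83.5]
orientation: [-2.221, -2.221, 0.001]
ft_force: [-0.1, -0.0, -1.7]
width: 29.3
grasp_force: 30.0
```

View pics/v2.png

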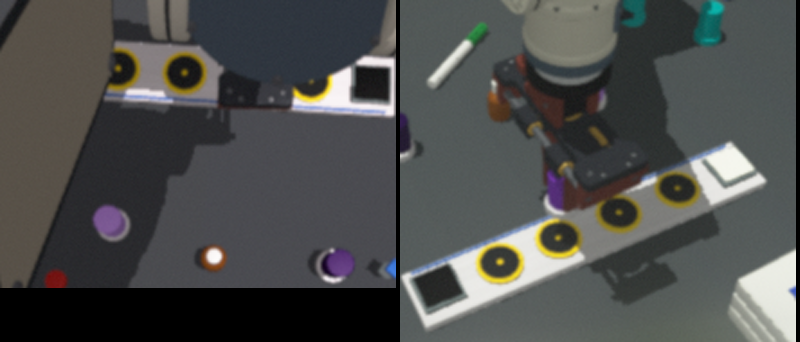

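The scene shows s3 held upright over the rail, its foot edge visible at about (326,232). I'll lower to about 8 mm above the pad and check there.

```bash
python3 -m inch '[{"xyz":[-1,2,10],"rot":[0,0,0]},{"xyz":[-1,2,22],"rot":[0,0,0]},{"xyz":[-1,2,32],"rot":[0,0,0]},{"xyz":[-1,2,40],"rot":[0,0,0]},{"xyz":[-1,2,40],"rot":[0,0,0]},{"xyz":[-1,2,40],"rot":[0,0,0]}]'
python3 - <<'E'
from h import *
im=ctrl.get_image("scene")[:,:,::-1].copy()
o=ctrl.get_obs();t=o["ee_pos"];print(t)
c=cv2.resize(im[190:310,260:420],None,fx=4,fy=4,interpolation=cv2.INTER_CUBIC)
# predicted foot outline for offset -5.5 in y (green), 0 (red); camera-corrected
for off,col in((-5.5,(0,255,0)),(0,(0,0,255))):
    P=proj("scene",circ(18,t[2]-19)+[t[0],t[1]+off,0]); cv2.polylines(c,[((P-[260,190])*4+1.5).astype(int)],True,col,1)
cv2.imwrite("pics/v3.png",c)
E
```

```text
t: 4.5
ee_pos: [637.7, -21.8, 42.5]
orientation: [-2.221, -2.219, 0.002]
ft_force: [-0.5, -0.6, -1.4]
width: 29.6
grasp_force: 30.0
[638.28201799 -21.87479383  43.18938088]
```

View pics/v3.png

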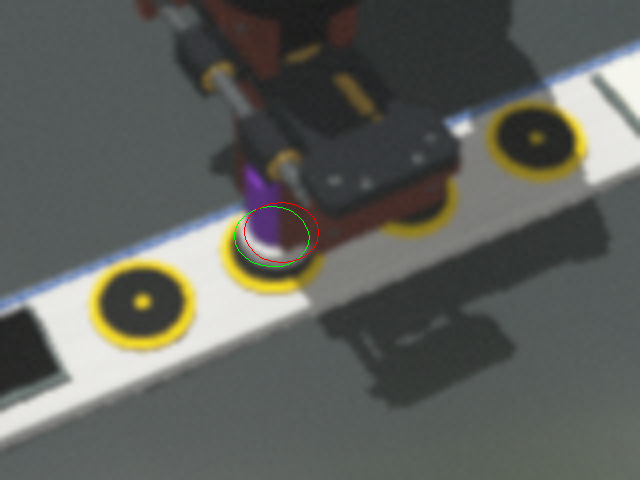

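The predicted foot outline (−5.5 mm offset) matches the white foot at about (268,240) in the crop, centred over pad 2. Setting down gently and releasing.

```bash
python3 -m inch '[{"xyz":[0,1,2],"rot":[0,0,0]},{"xyz":[0,1,4],"rot":[0,0,0]},{"xyz":[0,1,6],"rot":[0,0,0]},{"xyz":[0,1,7],"rot":[0,0,0]},{"xyz":[0,1,8],"rot":[0,0,0]},{"xyz":[0,1,8],"rot":[0,0,0]},{"xyz":[0,1,8],"rot":[0,0,0]}]'
```

```text
t: 5.13
ee_pos: [639.4, -21.8, 35.7]
orientation: [-2.222, -2.22, 0.0]
ft_force: [-0.7, -0.0, -1.7]
width: 29.6
grasp_force: 30.0
```

```bash
python3 -m inch '[{"xyz":[0,-1,0.5],"rot":[0,0,0]},{"xyz":[0,-1,1],"rot":[0,0,0]},{"xyz":[0,-1,1],"rot":[0,0,0]}]'
python3 -m inch '[{"xyz":[0,0,0],"rot":[0,0,0]},{"xyz":[0,0,0],"rot":[0,0,0]},{"xyz":[0,0,0],"rot":[0,0,0]},{"xyz":[0,0,0],"rot":[0,0,0]},{"xyz":[0,0,-5],"rot":[0,0,0]},{"xyz":[0,0,-20],"rot":[0,0,0]},{"xyz":[0,0,-45],"rot":[0,0,0]},{"xyz":[0,0,-70],"rot":[0,0,0]},{"xyz":[0,0,-90],"rot":[0,0,0]},{"xyz":[0,0,-90],"rot":[0,0,0]}]' 70
```

```text
t: 5.38
ee_pos: [638.4, -21.8, 35.0]
orientation: [-2.223, -2.22, 0.0]
ft_force: [-0.8, 0.1, 2.9]
width: 29.5
grasp_force: 30.0
t: 6.22
ee_pos: [641.6, -22.0, 130.6]
orientation: [2.218, 2.216, 0.009]
ft_force: [0.0, 0.2, -0.1]
width: 63.9
grasp_force: 0.0
```

```bash
python3 -m inch '[{"xyz":[10,-12,0],"rot":[0,0,0]},{"xyz":[30,-36,0],"rot":[0,0,0]},{"xyz":[55,-66,0],"rot":[0,0,0]},{"xyz":[80,-97,0],"rot":[0,0,0]},{"xyz":[105,-127,10],"rot":[0,0,0]},{"xyz":[130,-157,20],"rot":[0,0,0]},{"xyz":[142,-171,25],"rot":[0,0,0]},{"xyz":[145,-175,30],"rot":[0,0,0]},{"xyz":[145,-175,30],"rot":[0,0,0]},{"xyz":[145,-175,30],"rot":[0,0,0]},{"xyz":[145,-175,30],"rot":[0,0,0]}]'
```

```text
t: 7.13
ee_pos: [465.3, 122.9, 95.1]
orientation: [2.223, 2.219, 0.002]
ft_force: [0.3, 0.3, -0.1]
width: 64.1
grasp_force: 0.0
```

Run:
```python
from h import *
im=ctrl.get_image("scene"); print(ctrl.get_obs()["ee_pos"])
c=im[120:290,200:440,::-1]; c=cv2.resize(c,None,fx=3,fy=3,interpolation=cv2.INTER_CUBIC)
for xy,col in(((463,123),(0,255,0)),((638.4,-27.3),(0,255,0))):
    z=0 if xy[0]<500 else 16
    for r,h in((18,0),(15,54)):
        P=proj("scene",circ(r,h+z)+[xy[0],xy[1],0]); cv2.polylines(c,[((P-[200,120])*3+1).astype(int)],True,col,1)
cv2.imwrite("pics/v4.png",c)
```

```text
[465.29394841 122.78393702  95.12429333]
```

View pics/v4.png

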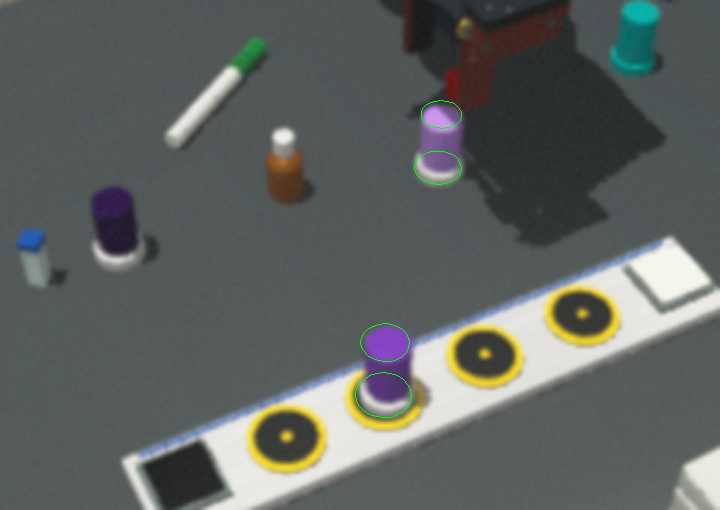

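s3 stands upright and centred on pad 2, its foot at (386,394) in the crop matching the prediction. s2 at (440,165) is directly below the tool. Descending and gripping.

```bash
python3 -m inch '[{"xyz":[0,-1,12],"rot":[0,0,0]},{"xyz":[0,-1,32],"rot":[0,0,0]},{"xyz":[0,-1,52],"rot":[0,0,0]},{"xyz":[0,-1,67],"rot":[0,0,0]},{"xyz":[0,-1,74],"rot":[0,0,0]},{"xyz":[0,-1,76],"rot":[0,0,0]},{"xyz":[0,-1,76],"rot":[0,0,0]},{"xyz":[0,-1,76],"rot":[0,0,0]}]'
python3 -m inch '[{"xyz":[0,0,0],"rot":[0,0,0]},{"xyz":[0,0,0],"rot":[0,0,0]},{"xyz":[0,0,0],"rot":[0,0,0]},{"xyz":[0,0,0],"rot":[0,0,0]},{"xyz":[0,0,0],"rot":[0,0,0]},{"xyz":[0,0,0],"rot":[0,0,0]}]' 255
```

```text
t: 7.85
ee_pos: [463.4, 123.2, 19.3]
orientation: [2.223, 2.219, 0.001]
ft_force: [0.4, 0.1, -0.2]
width: 63.7
grasp_force: 0.0
t: 8.35
ee_pos: [462.8, 123.4, 18.9]
orientation: [2.222, 2.22, 0.001]
ft_force: [-0.8, -0.0, 3.6]
width: 29.4
grasp_force: 30.0
```

```bash
python3 -m inch '[{"xyz":[0,0,-8],"rot":[0,0,0]},{"xyz":[0,0,-25],"rot":[0,0,0]},{"xyz":[-3,8,-45],"rot":[0,0,0]},{"xyz":[-12,28,-60],"rot":[0,0,0]},{"xyz":[-24,57,-65],"rot":[0,0,0]},{"xyz":[-37,88,-65],"rot":[0,0,0]},{"xyz":[-50,118,-65],"rot":[0,0,0]},{"xyz":[-62,147,-65],"rot":[0,0,0]},{"xyz":[-70,166,-65],"rot":[0,0,0]},{"xyz":[-75,177,-65],"rot":[0,0,0]},{"xyz":[-75,177,-65],"rot":[0,0,0]},{"xyz":[-75,177,-65],"rot":[0,0,0]}]'
python3 -m inch '[{"xyz":[0,0,10],"rot":[0,0,0]},{"xyz":[0,0,22],"rot":[0,0,0]},{"xyz":[0,0,32],"rot":[0,0,0]},{"xyz":[0,0,40],"rot":[0,0,0]},{"xyz":[0,0,42],"rot":[0,0,0]},{"xyz":[0,0,42],"rot":[0,0,0]},{"xyz":[0,0,42],"rot":[0,0,0]}]'
```

```text
t: 9.35
ee_pos: [639.0, 47.9, 83.6]
orientation: [-2.223, -2.219, 0.001]
ft_force: [-0.4, -0.5, -0.9]
width: 29.6
grasp_force: 30.0
t: 9.93
ee_pos: [639.4, 48.3, 41.4]
orientation: [-2.222, -2.22, 0.0]
ft_force: [0.1, -0.1, -2.2]
width: 29.3
grasp_force: 30.0
```

```bash
python3 -m inch '[{"xyz":[0,1,2],"rot":[0,0,0]},{"xyz":[0,1,4],"rot":[0,0,0]},{"xyz":[0,1,5],"rot":[0,0,0]},{"xyz":[0,1,6],"rot":[0,0,0]},{"xyz":[0,1,7],"rot":[0,0,0]},{"xyz":[0,1,7],"rot":[0,0,0]},{"xyz":[0,1,7],"rot":[0,0,0]}]'
```

```text
t: 10.52
ee_pos: [640.6, 48.1, 34.9]
orientation: [2.222, 2.22, 0.0]
ft_force: [-1.0, -0.1, 1.4]
width: 29.5
grasp_force: 30.0
```

```bash
python3 -m inch '[{"xyz":[0,0,0.3],"rot":[0,0,0]},{"xyz":[0,0,0.3],"rot":[0,0,0]},{"xyz":[0,0,0],"rot":[0,0,0]},{"xyz":[0,0,0],"rot":[0,0,0]},{"xyz":[0,0,-5],"rot":[0,0,0]},{"xyz":[0,0,-20],"rot":[0,0,0]},{"xyz":[0,0,-45],"rot":[0,0,0]},{"xyz":[0,0,-70],"rot":[0,0,0]},{"xyz":[0,0,-85],"rot":[0,0,0]},{"xyz":[0,0,-85],"rot":[0,0,0]}]' 70
python3 -m inch '[{"xyz":[-10,-13,0],"rot":[0,0,0]},{"xyz":[-28,-36,0],"rot":[0,0,0]},{"xyz":[-50,-65,0],"rot":[0,0,0]},{"xyz":[-73,-94,0],"rot":[0,0,0]},{"xyz":[-96,-123,0],"rot":[0,0,0]},{"xyz":[-119,-152,0],"rot":[0,0,0]},{"xyz":[-141,-180,10],"rot":[0,0,0]},{"xyz":[-158,-202,20],"rot":[0,0,0]},{"xyz":[-166,-212,25],"rot":[0,0,0]},{"xyz":[-168,-215,25],"rot":[0,0,0]},{"xyz":[-168,-215,25],"rot":[0,0,0]},{"xyz":[-168,-215,25],"rot":[0,0,0]}]'
python3 - <<'E'
from h import *
im=ctrl.get_image("scene"); print(ctrl.get_obs()["ee_pos"])
c=im[120:290,140:440,::-1]; c=cv2.resize(c,None,fx=2.6,fy=2.6,interpolation=cv2.INTER_CUBIC)
for xy in((425,-120),(640.5,48.1),(409,-284.5)):
    z=0 if xy[0]<500 else 16
    for r,h in((18,0),(15,54)):
        P=proj("scene",circ(r,h+z)+[xy[0],xy[1],0]); cv2.polylines(c,[((P-[140,120])*2.6+1).astype(int)],True,(0,255,0),1)
cv2.imwrite("pics/v5.png",c)
E
```

```text
t: 11.35
ee_pos: [643.3, 48.3, 124.8]
orientation: [2.219, 2.217, 0.009]
ft_force: [0.3, -0.2, 0.9]
width: 63.5
grasp_force: 0.0
t: 12.35
ee_pos: [426.9, -119.6, 95.1]
orientation: [2.222, 2.219, 0.001]
ft_force: [-0.3, -0.1, -0.1]
width: 63.9
grasp_force: 0.0
[ 427.16205021 -119.39133708   95.15752657]
```

View pics/v5.png

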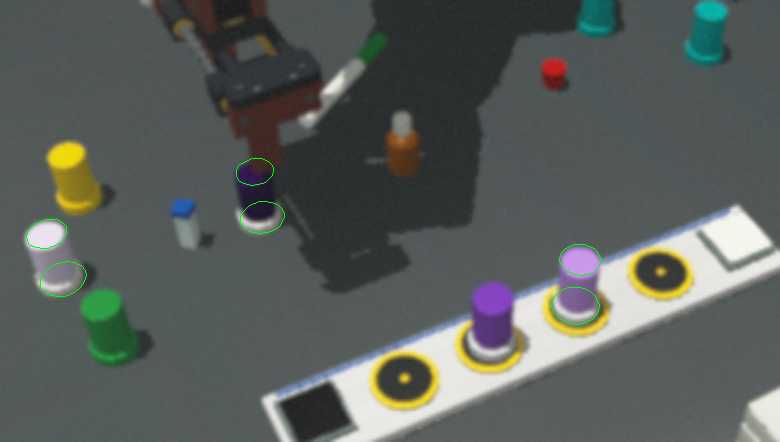

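s2 stands upright on pad 3, at (577,290) in the crop. The dark s4 at (260,200) is directly under the tool, with the vial at (185,225) off to the side. Descending and gripping.

```bash
python3 -m inch '[{"xyz":[-2,-1,12],"rot":[0,0,0]},{"xyz":[-2,-1,32],"rot":[0,0,0]},{"xyz":[-2,-1,52],"rot":[0,0,0]},{"xyz":[-2,-1,67],"rot":[0,0,0]},{"xyz":[-2,-1,74],"rot":[0,0,0]},{"xyz":[-2,-1,76],"rot":[0,0,0]},{"xyz":[-2,-1,76],"rot":[0,0,0]},{"xyz":[-2,-1,76],"rot":[0,0,0]}]'
python3 -m inch '[{"xyz":[0,0,0],"rot":[0,0,0]},{"xyz":[0,0,0],"rot":[0,0,0]},{"xyz":[0,0,0],"rot":[0,0,0]},{"xyz":[0,0,0],"rot":[0,0,0]},{"xyz":[0,0,0],"rot":[0,0,0]},{"xyz":[0,0,0],"rot":[0,0,0]}]' 255
```

```text
t: 13.07
ee_pos: [425.1, -121.5, 19.2]
orientation: [2.221, 2.22, 0.001]
ft_force: [-0.3, 0.8, 0.8]
width: 63.7
grasp_force: 0.0
t: 13.57
ee_pos: [424.4, -121.7, 18.9]
orientation: [2.223, 2.22, 0.0]
ft_force: [-0.1, 0.9, 2.8]
width: 29.4
grasp_force: 30.0
```

```bash
python3 -m inch '[{"xyz":[0,0,-8],"rot":[0,0,0]},{"xyz":[0,0,-25],"rot":[0,0,0]},{"xyz":[1,10,-45],"rot":[0,0,0]},{"xyz":[4,34,-60],"rot":[0,0,0]},{"xyz":[8,66,-65],"rot":[0,0,0]},{"xyz":[12,100,-65],"rot":[0,0,0]},{"xyz":[16,134,-65],"rot":[0,0,0]},{"xyz":[20,168,-65],"rot":[0,0,0]},{"xyz":[23,195,-65],"rot":[0,0,0]},{"xyz":[25,211,-65],"rot":[0,0,0]},{"xyz":[25,211,-65],"rot":[0,0,0]},{"xyz":[25,211,-65],"rot":[0,0,0]}]'
python3 -m inch '[{"xyz":[0,1,10],"rot":[0,0,0]},{"xyz":[0,1,22],"rot":[0,0,0]},{"xyz":[0,1,32],"rot":[0,0,0]},{"xyz":[0,1,40],"rot":[0,0,0]},{"xyz":[0,1,44],"rot":[0,0,0]},{"xyz":[0,1,46],"rot":[0,0,0]},{"xyz":[0,1,48],"rot":[0,0,0]},{"xyz":[0,1,49],"rot":[0,0,0]},{"xyz":[0,1,49],"rot":[0,0,0]},{"xyz":[0,1,49],"rot":[0,0,0]}]'
```

```text
t: 14.57
ee_pos: [635.0, -96.6, 83.5]
orientation: [-2.221, -2.22, 0.001]
ft_force: [-0.9, 0.9, -0.7]
width: 29.5
grasp_force: 30.0
t: 15.4
ee_pos: [636.7, -96.9, 35.1]
orientation: [2.222, 2.22, 0.001]
ft_force: [-0.2, -0.1, -1.5]
width: 29.6
grasp_force: 30.0
```

```bash
python3 -m inch '[{"xyz":[0,0,0.5],"rot":[0,0,0]},{"xyz":[0,0,1],"rot":[0,0,0]},{"xyz":[0,0,1],"rot":[0,0,0]}]'
python3 -m inch '[{"xyz":[0,0,0],"rot":[0,0,0]},{"xyz":[0,0,0],"rot":[0,0,0]},{"xyz":[0,0,0],"rot":[0,0,0]},{"xyz":[0,0,0],"rot":[0,0,0]},{"xyz":[0,0,-5],"rot":[0,0,0]},{"xyz":[0,0,-20],"rot":[0,0,0]},{"xyz":[0,0,-45],"rot":[0,0,0]},{"xyz":[0,0,-70],"rot":[0,0,0]},{"xyz":[0,0,-85],"rot":[0,0,0]},{"xyz":[0,0,-85],"rot":[0,0,0]}]' 70
python3 -m inch '[{"xyz":[-10,-12,0],"rot":[0,0,0]},{"xyz":[-28,-34,0],"rot":[0,0,0]},{"xyz":[-51,-61,0],"rot":[0,0,0]},{"xyz":[-75,-90,0],"rot":[0,0,0]},{"xyz":[-99,-119,0],"rot":[0,0,0]},{"xyz":[-123,-148,0],"rot":[0,0,0]},{"xyz":[-147,-177,10],"rot":[0,0,0]},{"xyz":[-170,-204,20],"rot":[0,0,0]},{"xyz":[-184,-221,25],"rot":[0,0,0]},{"xyz":[-189,-227,25],"rot":[0,0,0]},{"xyz":[-189,-227,25],"rot":[0,0,0]},{"xyz":[-189,-227,25],"rot":[0,0,0]}]'
python3 - <<'E'
from h import *
im=ctrl.get_image("scene"); print(ctrl.get_obs()["ee_pos"])
c=im[120:290,140:440,::-1]; c=cv2.resize(c,None,fx=2.6,fy=2.6,interpolation=cv2.INTER_CUBIC)
for xy in((636,-96.9),(409,-285)):
    z=0 if xy[0]<500 else 16
    for r,h in((18,0),(15,54)):
        P=proj("scene",circ(r,h+z)+[xy[0],xy[1],0]); cv2.polylines(c,[((P-[140,120])*2.6+1).astype(int)],True,(0,255,0),1)
cv2.imwrite("pics/v6.png",c)
E
```

```text
t: 15.65
ee_pos: [636.8, -96.9, 34.9]
orientation: [2.222, 2.22, 0.001]
ft_force: [-2.0, -0.2, 7.9]
width: 29.4
grasp_force: 30.0
t: 16.48
ee_pos: [639.2, -97.3, 123.7]
orientation: [2.218, 2.216, 0.007]
ft_force: [0.4, 0.6, -0.2]
width: 63.7
grasp_force: 0.0
t: 17.48
ee_pos: [409.1, -285.6, 93.6]
orientation: [-2.224, -2.219, -0.0]
ft_force: [0.6, 0.1, 0.7]
width: 64.0
grasp_force: 0.0
[ 409.80724592 -285.37392937   93.80588652]
```

View pics/v6.png

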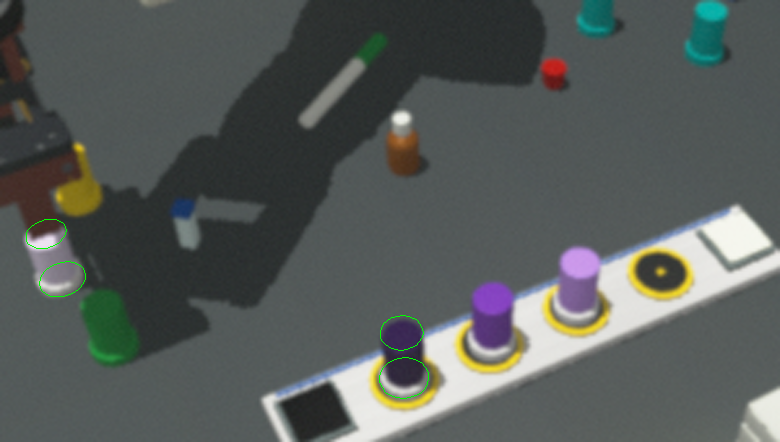

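s4 stands on pad 1, at (403,370) in the crop. s1 at (55,260) is directly under the tool, and both the green and yellow look-alikes are clear. Gripping s1.

```bash
python3 -m inch '[{"xyz":[0,0,12],"rot":[0,0,0]},{"xyz":[0,0,32],"rot":[0,0,0]},{"xyz":[0,0,52],"rot":[0,0,0]},{"xyz":[0,0,66],"rot":[0,0,0]},{"xyz":[0,0,73],"rot":[0,0,0]},{"xyz":[0,0,75],"rot":[0,0,0]},{"xyz":[0,0,75],"rot":[0,0,0]},{"xyz":[0,0,75],"rot":[0,0,0]}]'
python3 -m inch '[{"xyz":[0,0,0],"rot":[0,0,0]},{"xyz":[0,0,0],"rot":[0,0,0]},{"xyz":[0,0,0],"rot":[0,0,0]},{"xyz":[0,0,0],"rot":[0,0,0]},{"xyz":[0,0,0],"rot":[0,0,0]},{"xyz":[0,0,0],"rot":[0,0,0]}]' 255
```

```text
t: 18.2
ee_pos: [410.0, -285.6, 19.3]
orientation: [2.221, 2.221, 0.0]
ft_force: [0.5, 0.6, 0.5]
width: 63.8
grasp_force: 0.0
t: 18.7
ee_pos: [409.1, -285.7, 18.9]
orientation: [2.223, 2.22, 0.0]
ft_force: [-0.8, 0.1, 3.4]
width: 29.5
grasp_force: 30.0
```

```bash
python3 -m inch '[{"xyz":[0,0,-8],"rot":[0,0,0]},{"xyz":[0,0,-25],"rot":[0,0,0]},{"xyz":[0,0,-48],"rot":[0,0,0]},{"xyz":[0,0,-70],"rot":[0,0,0]},{"xyz":[12,7,-85],"rot":[0,0,0]},{"xyz":[36,20,-90],"rot":[0,0,0]},{"xyz":[66,37,-90],"rot":[0,0,0]},{"xyz":[96,54,-90],"rot":[0,0,0]},{"xyz":[126,71,-90],"rot":[0,0,0]},{"xyz":[156,88,-90],"rot":[0,0,0]},{"xyz":[186,105,-90],"rot":[0,0,0]},{"xyz":[216,122,-90],"rot":[0,0,0]}]'
python3 -m inch '[{"xyz":[30,17,0],"rot":[0,0,0]},{"xyz":[60,34,0],"rot":[0,0,0]},{"xyz":[90,51,0],"rot":[0,0,0]},{"xyz":[120,68,0],"rot":[0,0,0]},{"xyz":[150,86,0],"rot":[0,0,0]},{"xyz":[175,100,0],"rot":[0,0,0]},{"xyz":[190,109,0],"rot":[0,0,0]},{"xyz":[195,112,0],"rot":[0,0,0]},{"xyz":[195,112,0],"rot":[0,0,0]},{"xyz":[195,112,0],"rot":[0,0,0]},{"xyz":[195,112,0],"rot":[0,0,0]}]'
```

```text
t: 19.7
ee_pos: [531.8, -68.1, 109.2]
orientation: [2.223, 2.22, 0.0]
ft_force: [-0.1, -0.7, -0.9]
width: 29.6
grasp_force: 30.0
t: 20.62
ee_pos: [642.6, 123.9, 108.6]
orientation: [-2.223, -2.219, 0.002]
ft_force: [-0.3, 0.0, -1.2]
width: 29.7
grasp_force: 30.0
```

```bash
python3 -m inch '[{"xyz":[1,1,10],"rot":[0,0,0]},{"xyz":[1,1,28],"rot":[0,0,0]},{"xyz":[1,1,46],"rot":[0,0,0]},{"xyz":[1,1,60],"rot":[0,0,0]},{"xyz":[1,1,67],"rot":[0,0,0]},{"xyz":[1,1,70],"rot":[0,0,0]},{"xyz":[1,1,72],"rot":[0,0,0]},{"xyz":[1,1,73],"rot":[0,0,0]},{"xyz":[1,1,74],"rot":[0,0,0]},{"xyz":[1,1,74],"rot":[0,0,0]},{"xyz":[1,1,74],"rot":[0,0,0]}]'
```

```text
t: 21.53
ee_pos: [645.0, 126.3, 35.3]
orientation: [2.222, 2.22, 0.001]
ft_force: [0.6, 1.2, -0.9]
width: 29.6
grasp_force: 30.0
```

```bash
python3 -m inch '[{"xyz":[-1,-1,0.2],"rot":[0,0,0]},{"xyz":[-1,-1,0.7],"rot":[0,0,0]},{"xyz":[-1,-1,0.7],"rot":[0,0,0]}]'
python3 -m inch '[{"xyz":[0,0,0],"rot":[0,0,0]},{"xyz":[0,0,0],"rot":[0,0,0]},{"xyz":[0,0,0],"rot":[0,0,0]},{"xyz":[0,0,0],"rot":[0,0,0]},{"xyz":[0,0,-5],"rot":[0,0,0]},{"xyz":[0,0,-20],"rot":[0,0,0]},{"xyz":[0,0,-45],"rot":[0,0,0]},{"xyz":[0,0,-70],"rot":[0,0,0]},{"xyz":[0,0,-95],"rot":[0,0,0]},{"xyz":[0,0,-110],"rot":[0,0,0]}]' 70
python3 -m inch '[{"xyz":[15,-15,0],"rot":[0,0,0]},{"xyz":[40,-40,0],"rot":[0,0,0]},{"xyz":[65,-65,0],"rot":[0,0,0]},{"xyz":[90,-90,0],"rot":[0,0,0]},{"xyz":[115,-115,0],"rot":[0,0,0]},{"xyz":[140,-140,0],"rot":[0,0,0]},{"xyz":[165,-165,0],"rot":[0,0,0]},{"xyz":[190,-190,0],"rot":[0,0,0]},{"xyz":[205,-205,0],"rot":[0,0,0]},{"xyz":[210,-210,0],"rot":[0,0,0]},{"xyz":[210,-210,0],"rot":[0,0,0]},{"xyz":[210,-210,0],"rot":[0,0,0]}]'
python3 - <<'E'
from h import *
im=ctrl.get_image("scene"); tp=ctrl.get_image("top")
f=lambda x:cv2.resize(x,None,fx=2.4,fy=2.4,interpolation=cv2.INTER_CUBIC)
a=f(im[170:295,230:450,::-1]);b=f(tp[100:220,200:430,::-1])
c=np.zeros((a.shape[0]+b.shape[0],560,3),np.uint8);c[:a.shape[0],:a.shape[1]]=a;c[a.shape[0]:,:b.shape[1]]=b
cv2.imwrite("pics/v7.png",c)
E
```

```text
t: 21.78
ee_pos: [643.9, 125.2, 34.9]
orientation: [2.222, 2.22, 0.001]
ft_force: [-1.9, -0.5, 4.5]
width: 29.5
grasp_force: 30.0
t: 22.62
ee_pos: [645.0, 125.4, 148.2]
orientation: [2.221, 2.219, 0.006]
ft_force: [0.1, 0.1, 0.5]
width: 63.5
grasp_force: 0.0
t: 23.62
ee_pos: [434.4, 335.4, 144.8]
orientation: [2.221, 2.221, 0.002]
ft_force: [-0.3, 0.2, -0.5]
width: 63.6
grasp_force: 0.0
```

View pics/v7.png

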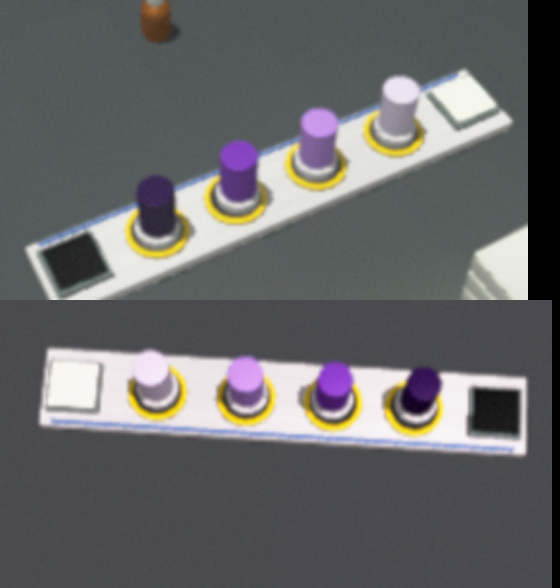

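Both views show all four standards upright and centred in their yellow rims, palest beside the white tile and darkest beside the black, and the arm is clear. Handing in.

```bash
python3 -c "
from workcell import ctrl
print(ctrl.close_job())"
```

```text
the job is handed in; nothing more can be done
None
```

Job handed in at about 24 s of the 93 s allowed: the final pictures show all four standards upright on their pads, palest beside the white tile to darkest beside the black, and the amber bottle was never touched; the hand-in returned no verdict.

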